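# Open the recessed gas valve with the T-key

### The job

Open the torch's gas valve fully: take the long T-key from its rack, lower it gently (no dropping) down the shaft of the grey valve box onto the square stem until it stands on the shaft floor, and turn the stem anticlockwise, seen from above, as far as its stop. Leave the key standing upright on the stem, as is the rule while the gas is on, and let go of it. Leave the other things on the bench where they are.

Things in the scene. Friction and masses are not known exactly. Their poses are not given: they have to be found in the camera images.
- key: loose steel T-key, upright, hung in the rack at the start, 180 mm tall, 0.3 kg. Origin: centre of its open lower end; z up the shank, y along the crossbar. From below: square socket 23 outside, 17 inside, 30 deep, sides parallel to the key's x and y; a 12 square shank; a flange 50 across, 5 thick, underside 122 above the origin; the crossbar on top
- key_bar (a point): centre of the key's crossbar, 170 mm straight above the key's origin, same axes. The bar is 100 long (y), 14 thick (x), 20 tall (z), flat on both sides and free to grip from above; the shank joins it at the middle
- rack: dark steel key rack, fixed. Origin: the key's place, at bench level; x points to its back plate (90 mm wide, face 48 behind the origin). Two level prongs, 36 apart, open away from the back plate, carry the key's flange; prongs and back plate end 136 above the bench. Base plate 100 by 90, 8 thick. The key lifts straight up out: socket and shank pass between the prongs
- valve_box: grey gas valve box, fixed: an upright block 80 by 80 mm, 125 high, with a centred square shaft 48 by 48 open at the top, walls parallel to x and y, on a bolted foot plate 104 square, 6 thick. Origin: centre of the underside; z up. The flat shaft floor is 12 above the bench. A short brass and copper pipe leaves its +x side
- stem_foot (a point): foot of the valve's brass square stem, on the shaft's axis at floor level; turns with the stem, x and y parallel to its flats. Stem 14 mm square, 18 tall, with an 8 tall cone on top (tip 4 across, 87 below the mouth). The key's socket fits over it in four yaws, 1.5 clear each side (about 0.25 rad of play either way), until the key's lower end stands on the floor
- stem (a joint): angle of the valve stem (rad), growing anticlockwise seen from above as it opens: 0 = shut, stem sides parallel to the box's; 1.571 = fully open, at a hard stop. Starts part open, 0.4 to 0.7. Stays where left; friction about 0.07 N m
- cup: bystander, loose: green stoneware cup, 85 high, 68 across; leave it where it is
- paddle: bystander, loose: flat black graphite paddle with a wooden handle, lying, about 220 long; leave it where it is
- jar: bystander, loose: small amber glass jar with a steel lid, 85 high, 64 across; leave it where it is
- tape: bystander, loose: roll of paper tape lying flat, 90 across, 24 high; leave it where it is
- pick: bystander, loose: wood-handled pick lying on the bench; leave it where it is
- ornament: bystander, loose: small clear glass leaf figure on a round wooden foot, about 100 high; leave it where it is

How it is judged:
On the way, in this order (a step that is already met when the one before it is completed fails the run):
1. the key is lifted out of the rack: its lower end is more than 100 mm above the bench (height (world z) of key above 0.1 m), for 0.1 s.
2. the key, held by the gripper, stands down on the stem (lower end within 7 mm of the stem's foot) with the stem not yet turned far (below 1.2 rad) (distance between key and stem_foot below 0.007 m and contact force between the fingers and key above 0.5 N and value of joint stem below 1.2 rad), for 0.1 s.
3. the key on the stem has turned the valve fully open (above 1.45 rad of 1.571) (distance between key and stem_foot below 0.007 m and value of joint stem above 1.45 rad), for 0.2 s.
At the end, for the whole second after the job is handed in: the valve stem is above 1.45 rad (full stop 1.571), and the key stands on it by itself at rest: lower end within 7 mm of the stem's foot, upright within 0.12 rad (all of step 3 and angle between key's own z axis and vertical below 0.12 rad and linear speed of key below 0.02 m/s and angular speed of key below 0.2 rad/s); the robot touches nothing.
It fails at once if the key is dropped or rammed down the shaft (faster than 0.6 m/s with its lower end inside it) (horizontal distance between key and valve_box below 0.03 m and height (world z) of key below 0.12 m and linear speed of key above 0.6 m/s).
It fails at once if another thing on the bench is moved more than 40 mm (distance of any of cup, paddle, jar, tape, pick, ornament from where it was at the start of the episode above 0.04 m).
It also fails if it takes over 54 s, if anything falls off the work surface, if the arm or the gripper's body presses on something with over 40 N, if the wrist force passes 120 N, or if a joint passes its speed limit or range.

### The arm

A 7-joint arm with a two-finger parallel gripper is mounted at the origin on the work surface. World frame = base frame: x ahead of the robot, y to its left, z up, the work surface at z = 0. Lengths are in m, angles in rad, forces in N, time in s.
With the tool pointing down it reaches from about 0.4 to 0.85 m from the base axis. Payload 4.5 kg.
Tool frame: the origin (TCP) lies midway between the tips of the shut fingers; the grasp point (between the pads) lies 19 mm behind it; z points along the fingers, y is the direction in which the jaws open and shut (so a half turn about z gives the same grasp; the last joint's range is limited). The gripper opens to 88 mm and grips with 3 to 60 N. Pads are 18 mm wide; open, the fingers measure 123 mm over their backs; the gripper's body (75 mm by 187 mm) begins 45 mm behind the grasp point.
Start: joints at [-1.223, 0.689, -0.195, 1.565, 0.157, 0.902, -0.215], TCP at [0.193, 0.595, 0.239] pointing down, gripper open.
Joint ranges: [-3.01, 3.01], [-0.46, 2.08], [-1.47, 1.51], [0.13, 2.56], [-1, 4.14], [0.04, 2.09], [-2.66, 2.66]. Speed limits (rad/s): [2.57, 2.57, 3.14, 3.14, 3.14, 3.14, 3.14].

### API

Orientations are given as a unit quaternion [x, y, z, w].
In Python, from station import sense, read_camera, get_calibration, order, finder gives the robot as it stands. The module is installed in compiled form; this text tells all that it offers.
- The arm moves only by the shell command python3 -m creep 'ROWS' [FORCE]. ROWS is JSON, one flat list of numbers, 7 for each row, row after row: the turn, a rotation vector about the tool's x, y, z in degrees, then the shift along the tool's x, y, z in units of 30 mm (1.0 is 30 mm), then the closure, from -1 (fully open) to 1 (shut), so that 0 is half open. In form: [wx, wy, wz, dx, dy, dz, gripper, wx, wy, wz, dx, dy, dz, gripper, ...]. A call has 1 to 8 rows; each row shifts and turns the pose as measured when the row begins, along the tool's axes as they then stand; what a row does not reach is not made up. A row lasts 1/10 s, in which the tool goes at most 50 mm and 8.59 degrees, less where a joint would pass 70% of its speed; a pose out of reach is approached as far as the arm can. A call is refused whole if a number of a shift passes 1 or a number of a turn 8.59, either way. A call with a gripper value outside its range is refused whole. The fingers move at their own pace and stop on an object; FORCE is the grip in N (left out, the last holds). Time passes only in rows, so rows that do not move let the fingers close. It gives the time, the measured TCP pose, the force and the opening at its end, in the units of the state.
- sense(): the state, without advancing time (a new reading comes with each control period).
- read_camera(name): name is "scene" or "top"; returns the picture (384x512x3 uint8, red, green, blue); there is no depth.
- get_calibration(name): a dict with "camera_matrix" (3x3 intrinsics, pixels), "view" (4x4, takes a point from world to camera coordinates). Camera axes: x right, y down, z forward; pixel columns grow to the right and rows downward; lengths in m; the calibration is good to about 2 mm. A picture is of the moment at which its call begins. get_calibration takes no time and is no camera call.
- order.close_job(): hands the job in, once; it reports no verdict.
Trained networks look in the newest picture that a camera, given by its name, has taken for a name from the list of things; names that differ only in an ending like _2 or _b are one class to them, and where a whole thing is asked for, a point or a joint stands for the part that bears it (a point fixed in the world has none). Each returns a list of dicts, best first, with "confidence" (0 to 1); they miss things now and then, are a little off and sometimes report something else, mostly with a low value. They report only what shows in the picture. A call takes as long as a camera call.
- finder.silhouettes(camera, name): "region" (384x512 bool, what is visible of it) and "centre" ([column, row] in pixels, amid what is visible of it).
- finder.place_of(camera, name): "centre" ([column, row] in pixels: a listed point, or the origin of a listed thing).
The state is a dict: "clock": time; "q": joint angles; "qd": joint speeds; "joint_torque": joint torques, N m; "tool_pos": TCP position; "eef_rot": TCP orientation; "contact_force": force on the tool from outside, world axes, zero at the start; "wrist_torque": the same for the moment, N m; "finger_gap": opening from 0.0 (shut) to 1.0 (fully open).
Only numpy, scipy, OpenCV 4.12 (cv2) and the standard library are available. Lean on these libraries where they do the work, as an engineer would, in place of code of your own. Each camera call takes 0.05 s, during which the arm holds its last target. There are 200 camera calls.

## Working session

There is one attempt and no reset: what is moved stays moved. The work goes in short steps, Python scripts to look and compute and a shell command to move; the robot and the scene stay as the last step left them, time stands still between calls to the robot, and variables do not carry over. Pictures are saved under pics/ and viewed, about 8 in all and at most 12, crops included, and the job is handed in when it is done.

```bash
mkdir -p pics
cat > h.py <<'E'
import numpy as np, cv2
from station import sense, read_camera, get_calibration, order, finder
from scipy.spatial.transform import Rotation as R
def ray(cam,px):
    c=get_calibration(cam);K=np.array(c["camera_matrix"]);V=np.array(c["view"])
    d=V[:3,:3].T@np.linalg.solve(K,[px[0],px[1],1.]);o=-V[:3,:3].T@V[:3,3];return o,d
def atz(cam,px,z):
    o,d=ray(cam,px);return o+d*(z-o[2])/d[2]
def proj(cam,p):
    c=get_calibration(cam);v=np.array(c["view"])@np.append(p,1.);u=np.array(c["camera_matrix"])@v[:3];return u[:2]/u[2]
def tri(a,b,ca="scene",cb="top"):
    A=np.zeros((3,3));B=np.zeros(3)
    for o,d in(ray(ca,a),ray(cb,b)):
        d=d/np.linalg.norm(d);P=np.eye(3)-np.outer(d,d);A+=P;B+=P@o
    return np.linalg.solve(A,B)
def save(cam,name,crop=None,s=1):
    im=read_camera(cam)[:,:,::-1]
    if crop: im=im[crop[1]:crop[3],crop[0]:crop[2]]
    cv2.imwrite("pics/"+name,cv2.resize(im,None,fx=s,fy=s,interpolation=cv2.INTER_CUBIC))
E
python3 - <<'E'
from h import *
np.set_printoptions(precision=3,suppress=True)
a=read_camera("scene");b=read_camera("top")
cv2.imwrite("pics/a.png",a[:,:,::-1]);cv2.imwrite("pics/b.png",cv2.resize(b[:,:,::-1],None,fx=1.5,fy=1.5))
r={}
for n in ["key","key_bar","rack","valve_box","stem_foot","cup","jar","ornament","tape","pick","paddle"]:
    for c in("scene","top"):
        l=finder.place_of(c,n); r[n,c]=l
        print(n,c,[(np.round(x["centre"],1),round(x["confidence"],2)) for x in l[:2]])
    if r[n,"scene"] and r[n,"top"]: print("   tri",tri(r[n,"scene"][0]["centre"],r[n,"top"][0]["centre"]))
s=sense();print(s["tool_pos"],s["eef_rot"],R.from_quat(s["eef_rot"]).as_matrix(),s["clock"])
for c in("scene","top"): print(ray(c,[256,192]))
E
```

```text
key scene [(array([288.3, 269.7]), 0.77)]
key top [(array([197.7, 193.4]), 0.81)]
   tri [0.604 0.204 0.012]
key_bar scene []
key_bar top [(array([190.5, 186.2]), 0.52)]
rack scene [(array([285.4, 271.5]), 0.7), (array([287.6, 265.9]), 0.24)]
rack top [(array([195.9, 195.3]), 0.61)]
   tri [0.605 0.206 0.006]
valve_box scene [(array([251.3, 202.9]), 0.74)]
valve_box top [(array([295.6, 214.6]), 0.55)]
   tri [ 0.545 -0.133  0.   ]
stem_foot scene []
stem_foot top [(array([297. , 210.4]), 0.59)]
cup scene [(array([299.8, 214.6]), 0.55)]
cup top [(array([258. , 247.2]), 0.57)]
   tri [ 0.426 -0.004 -0.01 ]
jar scene [(array([196. , 185.5]), 0.6)]
jar top [(array([353.7, 181.8]), 0.78)]
   tri [ 0.672 -0.337 -0.008]
ornament scene [(array([194. , 215.8]), 0.53)]
ornament top [(array([372.4, 236.7]), 0.62), (array([311.7, 150.9]), 0.57)]
   tri [ 0.57  -0.535 -0.372]
tape scene [(array([288.9, 333.6]), 0.65)]
tape top [(array([152.3, 165.1]), 0.91)]
   tri [ 0.705  0.371 -0.01 ]
pick scene [(array([345.3, 313. ]), 0.98)]
pick top [(array([143.4, 213.3]), 0.87)]
   tri [ 0.535  0.392 -0.016]
paddle scene [(array([235.7, 162.4]), 0.86), (array([346.2, 312.2]), 0.21)]
paddle top [(array([374.2, 238.6]), 0.74), (array([196.1, 194.8]), 0.25)]
   tri [ 0.474 -0.399 -0.003]
[0.193 0.594 0.239] [0.156 0.988 0.    0.   ] [[-0.951  0.309  0.   ]
 [ 0.309  0.951  0.   ]
 [-0.     0.    -1.   ]] 1.2
(array([1.02 , 0.811, 0.901]), array([-0.362, -0.69 , -0.627]))
(array([ 0.424, -0.013,  1.301]), array([ 0.148,  0.013, -0.989]))
```

View pics/a.png

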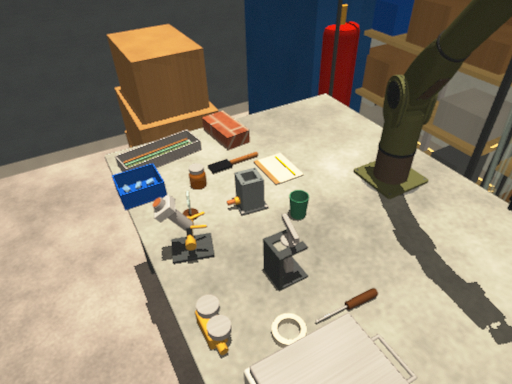

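View pics/b.png

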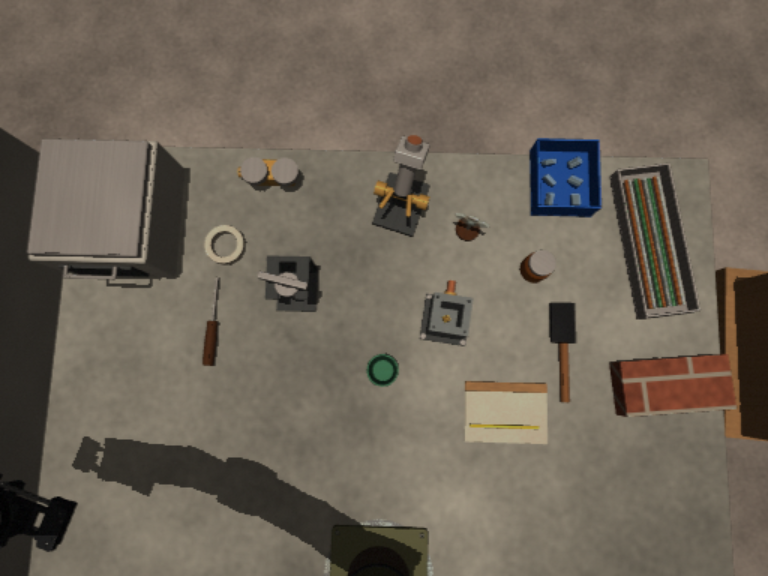

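Scene: the key hangs in the rack around (285,250), the valve box is at (250,190) and the cup at (299,205). Top (1.5x): the bar runs (258,277)–(307,291), the box shaft is at (447,318) and the cup at (383,370). Next, close-ups of the bar and the stem.

Run:
```python
from h import *
np.set_printoptions(precision=4,suppress=True)
b=read_camera("top")
A=cv2.resize(b[165:215,165:225],None,fx=8,fy=8,interpolation=cv2.INTER_CUBIC)[:, :400*2]
B=cv2.resize(b[185:235,270:330],None,fx=8,fy=8,interpolation=cv2.INTER_CUBIC)
cv2.imwrite("pics/c.png",np.hstack([A,B])[:,:,::-1][:, :960])
im=cv2.imread("pics/c.png"); cv2.imwrite("pics/c.png",cv2.resize(im,None,fx=.8333,fy=.8333))
for n in("key","valve_box","rack","key_bar"):
    l=finder.silhouettes("top",n)
    if not l: print(n,"none");continue
    m=l[0]["region"].astype(np.uint8);c=cv2.findContours(m,0,2)[0];c=max(c,key=cv2.contourArea)
    bx=cv2.boxPoints(cv2.minAreaRect(c));print(n,l[0]["confidence"],l[0]["centre"],m.sum(),bx.round(1).tolist())
for n in("key_bar","stem_foot","valve_box","key","rack"):
    print(n,[x["centre"] for x in finder.place_of("top",n)])
```

```text
key 0.88 [188.0, 185.5] 309 [[172.3000030517578, 196.1999969482422], [173.10000610351562, 180.89999389648438], [205.5, 182.5], [204.6999969482422, 197.8000030517578]]
valve_box 0.67 [298.5, 212.3] 1036 [[278.79998779296875, 225.3000030517578], [285.5, 185.1999969482422], [316.6000061035156, 190.39999389648438], [309.8999938964844, 230.5]]
rack 0.97 [197.7, 185.1] 908 [[177.0, 170.0], [211.0, 170.0], [211.0, 207.0], [177.0, 207.0]]
key_bar 0.84 [190.1, 188.7] 317 [[170.89999389648438, 183.5], [180.6999969482422, 170.89999389648438], [205.5, 190.10000610351562], [195.6999969482422, 202.6999969482422]]
key_bar [[188.5, 185.1]]
stem_foot [[297.4, 213.8]]
valve_box [[297.1, 215.0], [192.8, 192.4]]
key [[194.0, 193.7]]
rack [[199.4, 195.1]]
```

View pics/c.png

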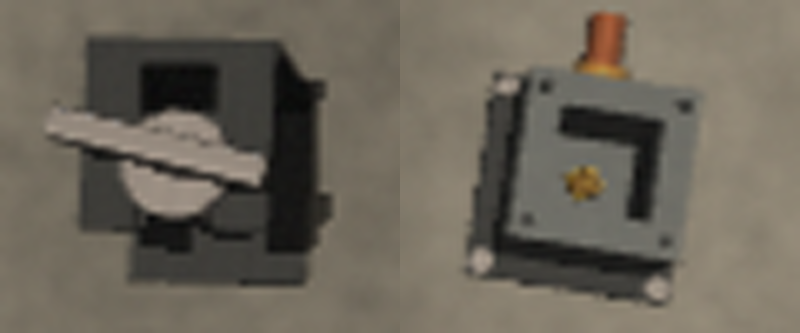

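The crop shows the bar's top running (47,122)→(264,170) and the flange near (172,163). The box top corners are (528,67), (701,92), (680,262) and (505,235). The stem tip is at (584,184).

Run:
```python
from h import *
np.set_printoptions(precision=4,suppress=True)
k=6.6667
L=lambda u,v:(165+u/k,165+v/k); Q=lambda u,v:(270+(u-400)/k,185+v/k)
a,b=atz("top",L(47,122),.194),atz("top",L(264,170),.194)
print("bar",a,b,(a+b)/2,np.linalg.norm(a-b),"yaw y-dir",np.degrees(np.arctan2(*(a-b)[1::-1])))
print("flange",atz("top",L(172,163),.141))
c=[atz("top",Q(*p),.125) for p in((528,67),(701,92),(680,262),(505,235))]
print("box",np.mean(c,0),[np.linalg.norm(c[i]-c[i-1]) for i in range(4)],[np.degrees(np.arctan2(*(c[i]-c[i-1])[1::-1])) for i in range(4)])
print("tip",atz("top",Q(584,184),.038))
r=[(200.9,191.4)]
print("px bar scene",proj("scene",(a+b)/2))
# rack back plate top 136 corners left (88,38)-(275,38)
e,f=atz("top",L(88,38),.136),atz("top",L(275,38),.136);print("rack back",e,f)
s=sense();print(R.from_quat(s["eef_rot"]).as_euler("ZYX",degrees=True),s["q"])
```

```text
bar [0.6084 0.2486 0.194 ] [0.5896 0.1519 0.194 ] [0.599  0.2002 0.194 ] 0.09858748429453049 yaw y-dir 78.99869563895587
flange [0.5997 0.2023 0.141 ]
box [ 0.5487 -0.136   0.125 ] [np.float64(0.0787572455235736), np.float64(0.08067585437726733), np.float64(0.07934365524665886), np.float64(0.08088774036807143)] [np.float64(-6.8576146541208916), np.float64(-96.78580943088267), np.float64(173.29438866147578), np.float64(82.79882247221869)]
tip [ 0.5476 -0.1356  0.038 ]
px bar scene [290.2207 224.2642]
rack back [0.6583 0.2456 0.136 ] [0.6606 0.1584 0.136 ]
[162.0238   0.0002 179.997 ] [-1.2232  0.6891 -0.1946  1.5653  0.1573  0.9025 -0.2151]
```

```bash
cat >> h.py <<'E'
def need(p,yy):
    "remaining shift in tool units (tool axes), turn about tool z (deg), tilt; yy = wanted direction of tool y, deg (mod 180)"
    s=sense();M=R.from_quat(s["eef_rot"]).as_matrix()
    y=np.degrees(np.arctan2(M[1,1],M[0,1]));e=(yy-y+90)%180-90
    # tilt correction as tool-frame rotvec
    ax=np.cross(M[:,2],[0,0,-1]);t=np.degrees(M.T@ax)
    print("t",round(s["clock"],2),"pos",np.round(s["tool_pos"],4),"ydir",round(y,2),"shift",np.round(M.T@(np.array(p)-s["tool_pos"])/.03,3),"wz",round(-e,2),"tilt",np.round(t,2),"F",np.round(s["contact_force"],1),"gap",round(s["finger_gap"],3),"q7",round(s["q"][6],2))
E
python3 -m creep '[0,0,0,-1,-0.49,-0.2,-1, 0,0,0,-1,-0.49,-0.2,-1, 0,0,0,-1,-0.49,-0.2,-1, 0,0,0,-1,-0.49,-0.2,-1, 0,0,0,-1,-0.49,0,-1, 0,0,0,-1,-0.49,0,-1, 0,0,0,-1,-0.49,0,-1, 0,0,0,-1,-0.49,0,-1]' 20
python3 -c "
from h import *
need([.599,.2,.26],-11)"
```

```text
clock: 2.5
tool_pos: [0.3864, 0.4084, 0.2629]
eef_rot: [0.15, 0.989, 0.003, -0.002]
contact_force: [0.2, -0.2, 0.2]
finger_gap: 1.001
t 2.5 pos [0.3864 0.4084 0.2629] ydir 72.75 shift [-8.826 -4.534  0.04 ] wz 83.75 tilt [ 0.26 -0.24  0.  ] F [ 0.2 -0.2  0.2] gap 1.001 q7 0.21
```

```bash
python3 -m creep '[0,0,0,-1,-0.5,0,-1, 0,0,0,-1,-0.5,0,-1, 0,0,0,-1,-0.5,0,-1, 0,0,0,-1,-0.5,0,-1, 0,0,0,-1,-0.5,0,-1, 0,0,0,-1,-0.5,0,-1, 0,0,0,-1,-0.5,0,-1, 0,0,0,-1,-0.5,0,-1]' >/dev/null
python3 -m creep '[0,0,8.5,0,0,0,-1, 0,0,8.5,0,0,0,-1, 0,0,8.5,0,0,0,-1, 0,0,8.5,0,0,0,-1, 0,0,8.5,0,0,0,-1, 0,0,8.5,0,0,0,-1, 0,0,8.5,0,0,0,-1, 0,0,8.5,0,0,0,-1]' >/dev/null
python3 -c "
from h import *
need([.599,.2,.26],-11)"
```

```text
t 4.1 pos [0.5935 0.2051 0.2617] ydir 3.74 shift [-0.181  0.171  0.055] wz 14.74 tilt [ 0.11 -0.24  0.  ] F [-0.  -0.7 -0.4] gap 1.003 q7 -0.27
```

```bash
python3 -m creep '[0,0,7.5,-0.09,0.1,0.3,-1, 0,0,7.2,-0.09,0.1,0.5,-1, 0,0,0,0,0,0.5,-1, 0,0,0,0,0,0,-1]' >/dev/null
python3 -c "
from h import *
need([.599,.2,.167],-11)
save('scene','d.png',(220,170,350,290),5)
for p in ([.599,.2,.194],[.6084,.2486,.194],[.5896,.1519,.194],sense()['tool_pos']): print((proj('scene',np.array(p))-[220,170])*5)"
```

```text
t 4.5 pos [0.6    0.201  0.2223] ydir -11.69 shift [-0.05  -0.03   1.843] wz -0.69 tilt [ 0.14 -0.34  0.  ] F [ 0.2 -0.3  0.6] gap 1.002 q7 -0.46
[350.87368128 271.04145482]
[386.38699425 333.50724146]
[318.28372439 213.39898407]
[351.14001606 232.95875535]
```

View pics/d.png

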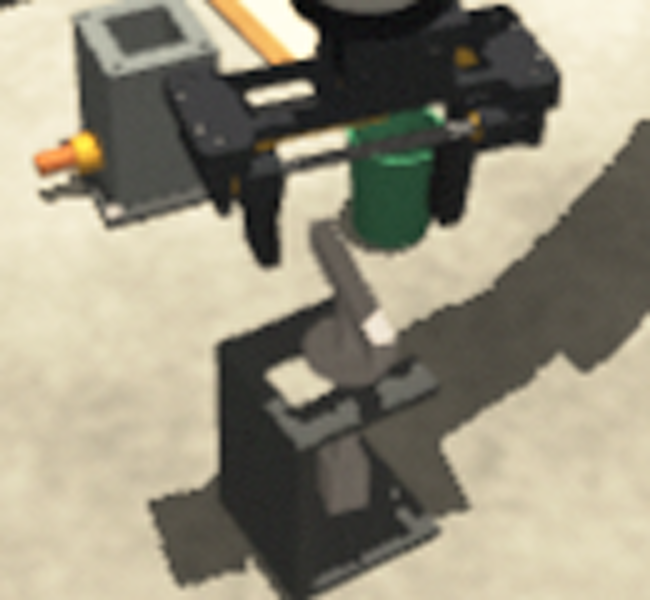

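The fingers straddle the bar: bar centre at about (350,270), with the jaws at 265 and 450 on either side, matching the prediction. Descending and gripping.

```bash
python3 -m creep '[0,0,0,-0.03,-0.02,0.6,-1, 0,0,-0.6,-0.02,-0.01,0.6,-1, 0,0,0,0,0,0.5,-1, 0,0,0,0,0,0.1,-1, 0,0,0,0,0,0,0.5, 0,0,0,0,0,0,1, 0,0,0,0,0,0,1, 0,0,0,0,0,0,1]' 30
python3 -m creep '[0,0,0,0,0,0,1, 0,0,0,0,0,0,1, 0,0,0,0,0,0,1]' 30 >/dev/null
python3 -c "
from h import *
need([.599,.2,.167],-11)"
```

```text
clock: 5.35
tool_pos: [0.6049, 0.2023, 0.176]
eef_rot: [0.771, 0.637, 0.011, 0.001]
contact_force: [0.2, -0.3, 0.2]
finger_gap: 0.664
t 5.65 pos [0.6055 0.2025 0.1771] ydir -10.93 shift [-0.13  -0.201  0.333] wz 0.07 tilt [ 0.97 -0.93  0.  ] F [-0.3 -1.4  0.6] gap 0.39 q7 -0.44
```

```bash
python3 -m creep '[0.5,-0.5,0,-0.1,-0.1,0.25,1, 0.4,-0.4,0,-0.05,-0.1,0.15,1, 0,0,0,0,0,0,1, 0,0,0,0,0,0,1, 0,0,0,0,0,0,1]' 30
python3 -c "
from h import *
need([.599,.2,.167],-11)"
```

```text
clock: 6.15
tool_pos: [0.5987, 0.1991, 0.164]
eef_rot: [0.771, 0.637, -0.0, 0.0]
contact_force: [0.2, -0.3, 1.4]
finger_gap: 0.153
t 6.15 pos [0.5987 0.1991 0.164 ] ydir -10.93 shift [ 0.032  0.003 -0.099] wz 0.07 tilt [0.03 0.05 0.  ] F [ 0.2 -0.3  1.4] gap 0.153 q7 -0.44
```

```bash
python3 -m creep '[0,0,0,0,0,-0.3,1, 0,0,0,0,0,-0.6,1, 0,0,0,0,0,-0.6,1, 0,0,0,0,0,-0.8,1, 0,0,0,0,0,-0.8,1, 0,0,0,0,0,-0.8,1, 0,0,0,0,0,-0.8,1, 0,0,0,0,0,-0.5,1]' 40
python3 -c "
from h import *
need([.5485,-.136,.335],-65.5)"
```

```text
clock: 6.95
tool_pos: [0.5932, 0.198, 0.3229]
eef_rot: [0.771, 0.637, -0.008, -0.003]
contact_force: [-0.2, 0.2, -2.6]
finger_gap: 0.158
t 6.95 pos [0.5932 0.198  0.3229] ydir -10.91 shift [-11.217   0.639  -0.314] wz 54.59 tilt [-0.83  0.51 -0.  ] F [-0.2  0.2 -2.6] gap 0.158 q7 -0.47
```

```bash
python3 -m creep '[-0.4,0.2,0,-0.5,0.05,-0.1,1, -0.4,0.2,0,-0.8,0.05,-0.1,1, 0,0,0,-0.9,0.05,0,1, 0,0,0,-0.9,0.05,0,1, 0,0,0,-0.9,0.05,0,1, 0,0,0,-0.9,0.05,0,1, 0,0,0,-0.9,0.05,0,1, 0,0,0,-0.9,0.05,0,1]' 40 >/dev/null
python3 -m creep '[0,0,6,-0.9,0.05,0,1, 0,0,6,-0.9,0.05,0,1, 0,0,6,-0.7,0.05,0,1, 0,0,6,-0.5,0.05,0,1, 0,0,6,-0.2,0,0,1, 0,0,6,0,0,0,1, 0,0,6,0,0,0,1, 0,0,6,0,0,0,1]' 40 >/dev/null
python3 -c "
from h import *
need([.5485,-.136,.335],-65.5)"
```

```text
t 8.55 pos [ 0.515  -0.1251  0.3227] ydir -61.91 shift [ 0.802  0.844 -0.436] wz 3.59 tilt [-0.26  1.5  -0.  ] F [-0.2 -0.  -3.1] gap 0.154 q7 -0.67
```

```bash
python3 -m creep '[-0.1,0.5,3,0.4,0.4,-0.2,1, -0.1,0.5,1,0.3,0.35,-0.2,1, 0,0.3,0,0.05,0.05,0,1, 0,0,0,0,0,0,1]' 40 >/dev/null
python3 - <<'E'
from h import *
need([.5485,-.136,.335],-65.5)
s=sense();p=s["tool_pos"].copy() if hasattr(s["tool_pos"],"copy") else np.array(s["tool_pos"])
a=read_camera("scene")[:,:,::-1]
x0,y0,x1,y1=190,80,300,230
im=cv2.resize(a[y0:y1,x0:x1],None,fx=4,fy=4,interpolation=cv2.INTER_CUBIC)
M=R.from_quat(s["eef_rot"]).as_matrix()
pts=[np.array(p)+M@[0,0,d] for d in(-.02,.0,.15-.0)]
pts+=[np.array([.5485,-.136,.125])]
for q in pts:
    u=(proj("scene",q)-[x0,y0])*4;cv2.circle(im,tuple(int(i) for i in u),2,(0,0,255),-1);print(u)
b=read_camera("top")[:,:,::-1];B=cv2.resize(b[150:250,240:340],None,fx=3,fy=3,interpolation=cv2.INTER_CUBIC)
out=np.zeros((600,740,3),np.uint8);out[:,:440]=im;out[:300,440:]=B;cv2.imwrite("pics/e.png",out)
for n in("key","key_bar"):
  for c in("scene","top"): print(n,c,[(x["centre"],round(x["confidence"],2)) for x in finder.place_of(c,n)[:2]])
E
```

```text
t 8.95 pos [ 0.5397 -0.1398  0.3314] ydir -66.5 shift [ 0.319  0.001 -0.125] wz -1.0 tilt [-0.23  0.66 -0.  ] F [ 0.5 -0.4 -2.3] gap 0.155 q7 -0.71
[233.58377829 138.47639365]
[234.78315187 161.73342928]
[243.00582037 321.17907378]
[236.39088775 381.34129152]
key scene [([249.2, 159.4], 0.63)]
key top []
key_bar scene [([244.7, 115.4], 0.69)]
key_bar top []
```

View pics/e.png

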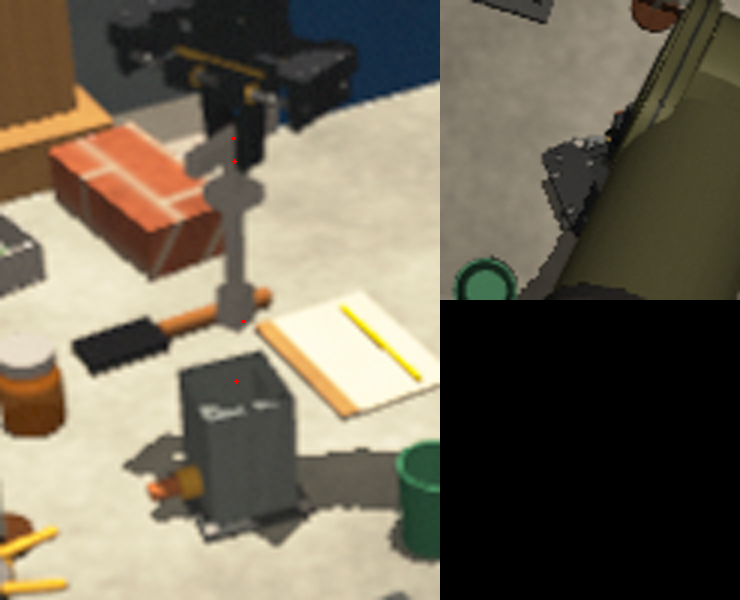

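The key hangs nearly upright above the mouth. Its lower end is at about (236,325), against (243,321) predicted, and the mouth centre is near (236,385). I'll level the tool, settle and measure again.

```bash
python3 -m creep '[-0.2,0.6,-1,0.25,0,0,1, 0,0.1,0,0.1,0,0,1, 0,0,0,0,0,0,1, 0,0,0,0,0,0,1]' 40 >/dev/null
python3 - <<'E'
from h import *
np.set_printoptions(precision=2,suppress=True)
need([.5485,-.136,.335],-65.5)
a=read_camera("scene")[:,:,::-1]
need([.5485,-.136,.335],-65.5)
x0,y0,x1,y1=215,105,285,225
im=cv2.resize(a[y0:y1,x0:x1],None,fx=5,fy=5,interpolation=cv2.INTER_CUBIC)
s=sense();p=np.array(s["tool_pos"]);M=R.from_quat(s["eef_rot"]).as_matrix()
for q in [p+M@[0,0,d] for d in(-.02,.02,.05,.10,.15)]+[np.array([.5487,-.136,.125])]:
    u=proj("scene",q);print(u,(u-[x0,y0])*5);cv2.circle(im,tuple(int(i) for i in (u-[x0,y0])*5),2,(0,0,255),-1)
c,si=np.cos(np.radians(-6.9)),np.sin(np.radians(-6.9))
for h in(.04,.024):
    P=[tuple(((proj("scene",np.array([.5487+c*i*h-si*j*h,-.136+si*i*h+c*j*h,.125]))-[x0,y0])*5).astype(int)) for i,j in((1,1),(1,-1),(-1,-1),(-1,1))]
    cv2.polylines(im,[np.array(P)],True,(0,255,255),1)
cv2.imwrite("pics/f.png",im)
l=finder.silhouettes("scene","key")
if l:
    m=l[0]["region"]
    for r in range(120,168,4):
        w=np.where(m[r])[0]; print(r,(w.min(),w.max(),w.mean()) if len(w) else None)
E
```

```text
t 9.65 pos [ 0.55 -0.13  0.33] ydir -65.23 shift [-0.12  0.04 -0.11] wz 0.27 tilt [-0.02 -0.19  0.  ] F [-0.4  0.1 -2.4] gap 0.149 q7 -0.7
t 9.7 pos [ 0.55 -0.13  0.33] ydir -65.23 shift [-0.12  0.04 -0.11] wz 0.27 tilt [-0.02 -0.19  0.  ] F [ 1.4  0.9 -2. ] gap 0.154 q7 -0.7
[246.14 116.25] [155.68  56.23]
[246.63 127.86] [158.14 114.3 ]
[246.98 136.25] [159.92 156.25]
[247.55 149.65] [162.76 223.26]
[248.09 162.38] [165.45 286.9 ]
[249.05 175.35] [170.23 351.76]
120 (np.int64(234), np.int64(246), np.float64(240.0))
124 (np.int64(234), np.int64(247), np.float64(240.5))
128 (np.int64(239), np.int64(253), np.float64(246.0))
132 (np.int64(239), np.int64(253), np.float64(246.0))
136 (np.int64(244), np.int64(248), np.float64(246.0))
140 (np.int64(244), np.int64(248), np.float64(246.0))
144 (np.int64(243), np.int64(249), np.float64(246.0))
148 (np.int64(243), np.int64(249), np.float64(246.0))
152 (np.int64(243), np.int64(249), np.float64(246.0))
156 (np.int64(242), np.int64(251), np.float64(246.5))
160 (np.int64(242), np.int64(251), np.float64(246.5))
164 (np.int64(244), np.int64(248), np.float64(246.0))
```

View pics/f.png

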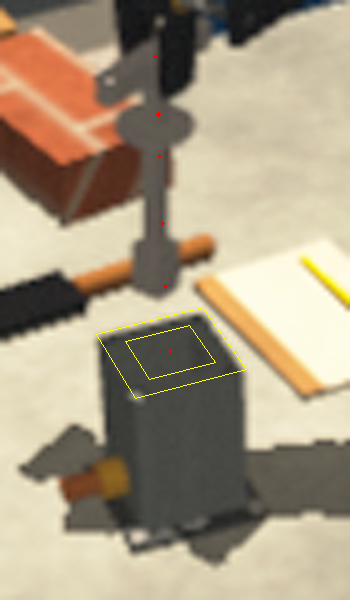

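The mouth outline fits the picture. The key's lower end sits about 1.5–2 px left of the vertical through the TCP, so the key is slightly tilted in the grip. I'll fit the key model to the silhouette.

```bash
cat > fit.py <<'E'
from h import *
from scipy.optimize import minimize
np.set_printoptions(precision=4,suppress=True)
def parts():
    sq=lambda h,z0,z1:[(i*h,j*h,z) for i in(-1,1) for j in(-1,1) for z in(z0,z1)]
    t=np.linspace(0,2*np.pi,40)
    return [sq(.0115,0,.03),sq(.006,.0,.165),[(.025*np.cos(a),.025*np.sin(a),z) for a in t for z in(.122,.127)]]
PT=[np.array(x) for x in parts()]
def fit():
    ms=[]
    for _ in range(3):
        read_camera("scene");l=finder.silhouettes("scene","key")
        if l and l[0]["confidence"]>.3: ms.append(l[0]["region"].astype(float))
    m=np.mean(ms,0);s=sense();p=np.array(s["tool_pos"]);M=R.from_quat(s["eef_rot"]).as_matrix()
    c=get_calibration("scene");K=np.array(c["camera_matrix"]);V=np.array(c["view"])
    r0=int(proj("scene",p-[0,0,.02])[1]); r1=int(proj("scene",p-[0,0,.17])[1])+8; c0,c1=215,285;S=8
    # key axes: x=-> tool y, y-> tool x up to sign, z -> -tool z
    B=np.column_stack([M[:,1],M[:,0],-M[:,2]])
    def ren(v):
        tx,ty,ox,oy,oz=v[0],v[1],v[2],v[3],v[4]
        Rk=M@R.from_rotvec([tx,ty,0]).as_matrix()@M.T@B
        o=p+M@np.array([ox,oy,oz-.020]) # bar centre
        im=np.zeros(((r1-r0)*S,(c1-c0)*S),np.uint8)
        for P in PT:
            w=(P-[0,0,.17])@Rk.T+o;q=w@V[:3,:3].T+V[:3,3];u=q@K.T;u=u[:,:2]/u[:,2:]
            u=((u+.5-[c0,r0])*S);cv2.fillConvexPoly(im,cv2.convexHull(u.astype(np.float32)).round().astype(np.int32),1)
        return cv2.resize(im.astype(np.float32),(c1-c0,r1-r0),interpolation=cv2.INTER_AREA)
    fr=int(proj("scene",p-[0,0,.031])[1])-r0+3
    tgt=m[r0:r1,c0:c1]
    def cost(v): return ((ren(v)-tgt)[fr:]**2).sum()+sum((np.array(v)/[.08,.08,.004,.002,.005])**2)*1.
    best=min((minimize(cost,[a,b,0,0,0],method="Nelder-Mead",options=dict(initial_simplex=np.array([[a,b,0,0,0]]+[list(np.array([a,b,0,0,0.])+d) for d in np.diag([.03,.03,.003,.002,.004])]),xatol=1e-5,fatol=1e-3,maxiter=600)) for a in(-.03,.03) for b in(-.03,.03)),key=lambda r:r.fun)
    v=best.x;Rk=M@R.from_rotvec([v[0],v[1],0]).as_matrix()@M.T@B
    bc=p+M@np.array([v[2],v[3],v[4]-.020]);foot=bc+Rk@[0,0,-.17]
    print("cost",best.fun,"at0",cost([0]*5),"tilt deg tool x,y",np.degrees(v[:2]),"off mm",v[2:]*1e3,"\n bar",bc,"foot",foot)
    return foot
if __name__=="__main__":
    f=fit();need([.5485,-.136,.335],-65.5)
E
python3 fit.py
```

```text
cost 4.819064241784772 at0 74.13910590277777 tilt deg tool x,y [-2.3019 -0.2964] off mm [1.7374 0.5969 0.1183] 
 bar [ 0.5528 -0.1334  0.3517] foot [ 0.5554 -0.1397  0.1819]
t 10.05 pos [ 0.551  -0.1336  0.3318] ydir -65.27 shift [-0.11   0.039 -0.106] wz 0.23 tilt [-0.01 -0.19  0.  ] F [-0.1 -0.2 -1.7] gap 0.153 q7 -0.7
```

```bash
python3 -m creep '[1.2,0,0,-0.1,0,0,1, 1.1,-0.1,0,-0.08,0,0,1, 0,0,0,0,0,0,1, 0,0,0,0,0,0,1]' 40 >/dev/null
python3 fit.py
```

```text
cost 8.841911973289486 at0 78.19015842013889 tilt deg tool x,y [-3.3693 -0.7913] off mm [1.1708 0.0848 2.002 ] 
 bar [ 0.5471 -0.1364  0.3499] foot [ 0.5462 -0.1396  0.1799]
t 10.75 pos [ 0.5457 -0.136   0.3319] ydir -65.24 shift [ 0.087  0.034 -0.105] wz 0.26 tilt [-2.49 -0.08  0.  ] F [-1.  -0.6 -2.8] gap 0.153 q7 -0.67
```

```bash
python3 -m creep '[0.5,0,0,0.08,-0.06,0,1, 0,0,0,0,0.02,0.4,1, 0,0,0,0,0.03,0.6,1, 0,0,0,0,0.03,0.6,1, 0,0,0,0,0.03,0.6,1, 0,0,0,0,0.02,0.3,1, 0,0,0,0,0,0,1]' 40
python3 fit.py
python3 - <<'E'
from h import *
save('scene','g.png',(205,110,305,215),6)
E
```

```text
clock: 11.45
tool_pos: [0.5474, -0.1319, 0.2512]
eef_rot: [0.976, 0.215, -0.005, -0.026]
contact_force: [0.7, 0.4, -3.0]
finger_gap: 0.154
cost 13.153133031542689 at0 73.15177408854166 tilt deg tool x,y [-5.617  -4.5559] off mm [0.9439 1.2802 5.2459] 
 bar [ 0.5505 -0.134   0.2683] foot [ 0.5424 -0.1466  0.099 ]
t 11.75 pos [ 0.5488 -0.1325  0.2536] ydir -65.12 shift [-0.045 -0.036 -2.714] wz 0.38 tilt [-2.9  -0.28  0.  ] F [-0.4 -0.4 -2.8] gap 0.151 q7 -0.62
```

View pics/g.png

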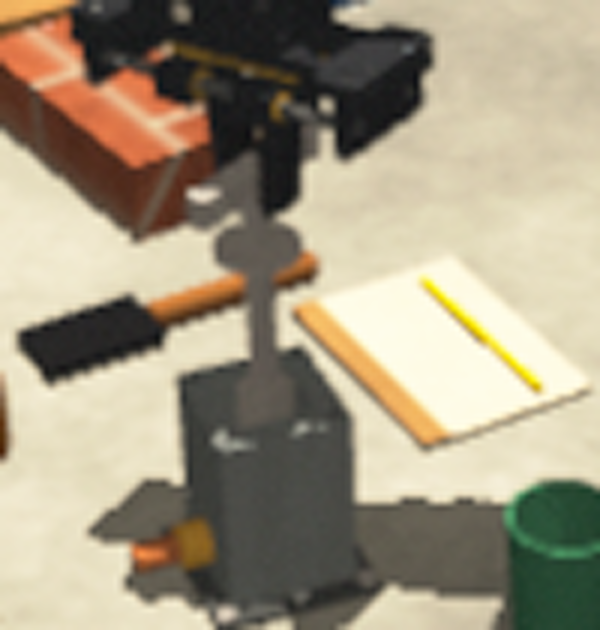

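```bash
python3 -m creep '[-0.2,0,0,-0.06,0.04,0.1,1, 0,0,0,-0.06,0.04,0.4,1, 0,0,0,0,0.02,0.5,1, 0,0,0,0,0.02,0.4,1, 0,0,0,0,0.01,0.2,1, 0,0,0,0,0,0,1]' 40
python3 -c "
from h import *
need([.547,-.1360,.162],-65.5)"
```

```text
clock: 12.4
tool_pos: [0.5462, -0.136, 0.2023]
eef_rot: [0.976, 0.215, -0.002, -0.023]
contact_force: [-0.4, -0.5, -2.5]
finger_gap: 0.153
t 12.4 pos [ 0.5462 -0.136   0.2023] ydir -65.14 shift [0.017 0.072 1.343] wz 0.36 tilt [-2.63 -0.33  0.  ] F [-0.4 -0.5 -2.5] gap 0.153 q7 -0.58
```

```bash
python3 -m creep '[0,0,0,0,0.01,0.2,1, 0,0,0,0,0.01,0.2,1, 0,0,0,0,0.01,0.2,1, 0,0,0,0,0.01,0.2,1, 0,0,0,0,0,0,1]' 40 >/dev/null
python3 -c "
from h import *
need([.547,-.1360,.162],-65.5)"
```

```text
t 12.9 pos [ 0.5476 -0.1366  0.1775] ydir -65.13 shift [-0.014 -0.004  0.516] wz 0.37 tilt [-2.52 -0.47 -0.  ] F [ 0.4 -0.8 -2.5] gap 0.149 q7 -0.56
```

```bash
python3 -m creep '[0,0,0,0,0.01,0.15,1, 0,0,0,0,0.01,0.15,1, 0,0,0,0,0.01,0.1,1, 0,0,0,0,0.0,0.1,1, 0,0,0,0,0,0,1]' 40 >/dev/null
python3 -c "
from h import *
need([.547,-.1360,.162],-65.5)"
```

```text
t 13.4 pos [ 0.5481 -0.1371  0.1617] ydir -65.14 shift [-0.017 -0.05  -0.009] wz 0.36 tilt [-2.48 -0.5  -0.  ] F [-0.8 -0.1  1.9] gap 0.146 q7 -0.55
```

Contact with the floor at the expected height (TCP 0.162, Fz changed sign). Now turning anticlockwise about the vertical.

```bash
python3 -m creep '[0,-0.2,-4,0,0,0,1, 0,-0.2,-5,0,0,0,1, 0,-0.2,-5,0,0,0,1, 0,-0.2,-5,0,0,0,1, 0,-0.2,-5,0,0,0,1, 0,-0.2,-5,0,0,0,1]' 50 
python3 -c "
from h import *
need([.547,-.1360,.162],10);print(sense()['wrist_torque'])"
```

```text
clock: 14.0
tool_pos: [0.548, -0.1386, 0.1617]
eef_rot: [0.888, 0.46, -0.005, -0.018]
contact_force: [-0.1, -0.5, -2.5]
finger_gap: 0.151
t 14.0 pos [ 0.548  -0.1386  0.1617] ydir -35.16 shift [ 0.051 -0.077 -0.008] wz -45.16 tilt [-2.13 -0.41  0.  ] F [-0.1 -0.5 -2.5] gap 0.151 q7 -0.2
[-0.25612481  0.14351352 -0.11876641]
```

```bash
python3 -m creep '[0,-0.2,-5,0.01,-0.03,0.02,1, 0,-0.2,-5,0.01,-0.02,0.02,1, 0,-0.2,-5,0,0,0.02,1, 0,-0.2,-5,0,0,0,1, 0,-0.2,-5,0,0,0,1, 0,-0.2,-5,0,0,0,1]' 50 >/dev/null
python3 -c "
from h import *
need([.547,-.1360,.162],10);print(sense()['wrist_torque'])"
```

```text
t 14.6 pos [ 0.5492 -0.1398  0.1617] ydir -4.17 shift [ 0.12  -0.083 -0.008] wz -14.17 tilt [-1.56 -0.11  0.  ] F [ 0.3 -0.4 -1.1] gap 0.149 q7 0.16
[-0.0762394   0.06556145 -0.14028519]
```

```bash
python3 -m creep '[0,-0.1,-4,0.04,0,0.01,1, 0,-0.1,-4,0.04,0,0.01,1, 0,-0.1,-3,0.02,0,0,1, 0,0,-3,0,0,0,1]' 50 >/dev/null
python3 -c "
from h import *
need([.547,-.1360,.162],10);print(sense()['wrist_torque'])"
python3 -m creep '[0,0,-3,0,0,0,1,0,0,-3,0,0,0,1]' 50 >/dev/null
python3 -c "
from h import *
need([.547,-.1360,.162],10);print(sense()['wrist_torque'])"
```

```text
t 15.0 pos [ 0.5501 -0.1391  0.1617] ydir 10.26 shift [ 0.121 -0.082 -0.007] wz 0.26 tilt [-1.4  -0.01 -0.  ] F [-0.4 -0.6 -2. ] gap 0.149 q7 0.33
[-0.29557307  0.07869744 -0.09033609]
t 15.2 pos [ 0.5503 -0.1401  0.1617] ydir 16.33 shift [ 0.162 -0.068 -0.007] wz 6.33 tilt [-1.35 -0.1   0.  ] F [-0.  -1.2 -1.8] gap 0.155 q7 0.4
[-0.18733185  0.02028447 -0.46173713]
```

```bash
python3 -m creep '[0,0,-3,0.03,0,0,1,0,0,-2,0.02,0,0,1,0,0,0,0,0,0,1,0,0,0,0,0,0,1]' 50 >/dev/null
python3 - <<'E'
from h import *
need([.547,-.1360,.162],10);print(sense()['wrist_torque'])
save('scene','i.png',(205,110,305,215),6)
E
```

```text
t 15.6 pos [ 0.5506 -0.1405  0.1618] ydir 21.04 shift [ 0.183 -0.057 -0.006] wz 11.04 tilt [-1.23 -0.14 -0.  ] F [ 0.9  0.7 -1.9] gap 0.155 q7 0.46
[-0.16393739 -0.06662562 -0.57235391]
```

View pics/i.png

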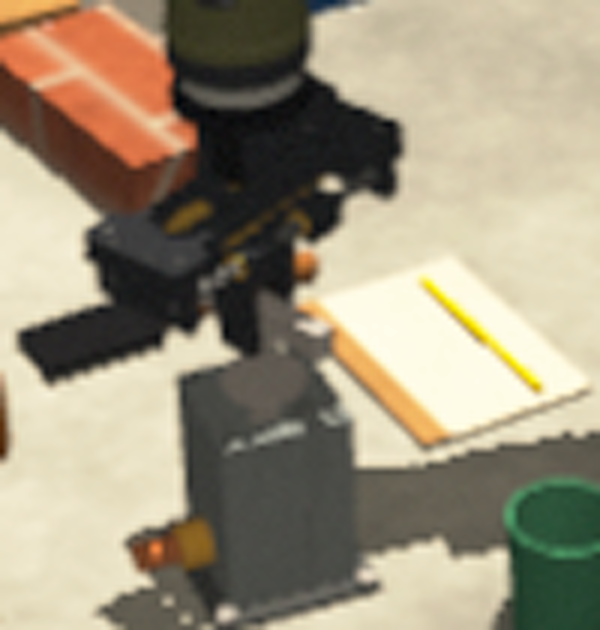

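The flange is just above the mouth at (265,375), so the key is fully down. The torque has risen to −0.57 N m and holds, so the stem is at its stop. I'll relax the torque, let go and rise.

```bash
python3 -m creep '[0,0,3,0,0,0,1,0,0,3,0,0,0,1,0,0,0,0,0,0,1]' 20 >/dev/null
python3 -c "
from h import *
need([.547,-.1360,.162],10);print(sense()['wrist_torque'])"
python3 -m creep '[0,0,0,0,0,0,0.5,0,0,0,0,0,0,0,0,0,0,0,0,0,-0.5,0,0,0,0,0,0,-1,0,0,0,0,0,0,-1,0,0,0,0,0,0,-1]' >/dev/null
python3 -c "
from h import *
need([.547,-.1360,.162],10)"
```

```text
t 15.95 pos [ 0.5509 -0.1392  0.1618] ydir 15.13 shift [ 0.137 -0.097 -0.004] wz 5.13 tilt [-1.21 -0.03 -0.  ] F [-0.9 -0.2 -2. ] gap 0.156 q7 0.38
[-0.15396812 -0.00655022 -0.01507285]
t 16.55 pos [ 0.5515 -0.1387  0.1626] ydir 15.44 shift [ 0.126 -0.12   0.022] wz 5.44 tilt [-1.14 -0.01 -0.  ] F [-0.5  0.8 -0.4] gap 0.674 q7 0.39
```

Torque relaxed and the fingers are open. Rising straight up.

```bash
python3 -m creep '[0,0,0,0,0,-0.2,-1,0,0,0,0,0,-0.4,-1,0,0,0,0,0,-0.6,-1,0,0,0,0,0,-0.8,-1,0,0,0,0,0,-0.9,-1,0,0,0,0,0,-0.9,-1,0,0,0,0,0,-0.9,-1,0,0,0,0,0,0,-1]' 
python3 -m creep '[0,0,0,0,-0.9,-0.3,-1,0,0,0,0,-0.9,-0.3,-1,0,0,0,0,-0.9,0,-1,0,0,0,0,-0.9,0,-1,0,0,0,0,-0.9,0,-1,0,0,0,0,0,0,-1,0,0,0,0,0,0,-1]'
python3 - <<'E'
from h import *
a=read_camera("scene")[:,:,::-1];b=read_camera("top")[:,:,::-1]
f=lambda i,x,y,w,h,s:cv2.resize(i[y:y+h,x:x+w],None,fx=s,fy=s,interpolation=cv2.INTER_CUBIC)
cv2.imwrite("pics/j.png",np.hstack([f(a,205,120,80,100,5),f(b,262,175,80,100,5)]))
for n in["cup","paddle","jar","tape","pick","ornament","key_bar","key"]:
    print(n,[(np.round(x["centre"],1),round(x["confidence"],2)) for c in("scene","top") for x in finder.place_of(c,n)[:1]])
E
```

```text
clock: 17.35
tool_pos: [0.5544, -0.1381, 0.3151]
eef_rot: [0.606, 0.796, -0.007, -0.005]
contact_force: [1.0, -0.4, 0.5]
finger_gap: 1.002
clock: 18.05
tool_pos: [0.4188, -0.1742, 0.3378]
eef_rot: [0.605, 0.796, -0.006, -0.004]
contact_force: [0.1, 0.6, -0.6]
finger_gap: 1.002
cup [(array([300.1, 214.4]), 0.89), (array([258.2, 248.1]), 0.94)]
paddle [(array([237.5, 161. ]), 0.64), (array([143.3, 211.4]), 0.75)]
jar [(array([346.2, 311. ]), 0.64), (array([352.4, 179.4]), 0.83)]
tape [(array([289.5, 334.7]), 0.74), (array([149.5, 166. ]), 0.54)]
pick [(array([346.3, 309.6]), 0.93), (array([355.2, 177.5]), 0.73)]
ornament [(array([190.6, 216.5]), 0.48), (array([311.8, 149.2]), 0.65)]
key_bar [(array([247.1, 166. ]), 0.74), (array([151.7, 163.8]), 0.69)]
key [(array([296.5, 209. ]), 0.7)]
```

View pics/j.png

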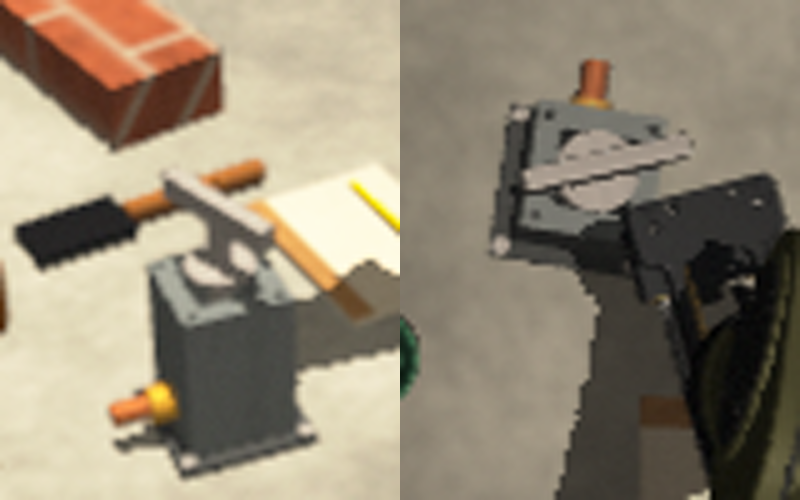

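The key stands upright in the box, its bar running (525,180)–(690,145) in the top crop. The gripper is clear of it. One numeric check, then I hand in.

Run:
```python
from h import *
a,b=[atz("top",(262+(u-400)/5,175+v/5),.192) for u,v in((525,180),(690,145))]
print((a+b)/2,np.linalg.norm(a-b),np.degrees(np.arctan2(*(a-b)[1::-1]))-90)
m=(a+b)/2; s=sense();print(s["clock"],np.abs(s["qd"]).max())
print("jar/pick top",[(x["centre"],x["confidence"]) for n in("jar","pick","paddle","tape") for x in finder.place_of("top",n)[:3]])
if np.hypot(m[0]-.548,m[1]+.136)<.012: print(order.close_job())
```

```text
[ 0.54775985 -0.13755942  0.192     ] 0.09807312458658789 13.570441469147838
18.95 0.0020888223534830403
jar/pick top [([352.4, 179.4], 0.83), ([355.2, 177.5], 0.73), ([144.3, 214.0], 0.66), ([143.3, 211.4], 0.75), ([371.0, 240.1], 0.63), ([149.5, 166.0], 0.54)]
the job is handed in; nothing more can be done
None
```

The job is handed in at about 19 s. The key is on the stem, the valve is turned to its stop, and the gripper is open and clear of the key. No verdict was reported, so what follows is from my own checks.

- **What I did:** I gripped the key by its bar and lifted it straight out of the rack. It hung about 2.5° tilted in the grip, so I tilted the tool to correct that. I lowered it slowly until it touched the shaft floor, with the tool at z 0.162 m as expected. I then turned it about 85° anticlockwise until the wrist torque rose to 0.57 N m and held. Finally I relaxed the torque, let go and moved away.
- **Valve position:** I could not read the stem angle directly. The bar's final yaw is about 13°, against about 7° expected at the stop with the play taken up. That is on the open side, within my measuring error, and agrees with the torque.
- **Key position:** in the last pictures the key stands upright. The middle of its bar is 1–2 mm from the stem's axis, and the bar measured 98 mm against 100.
- **Other things on the bench:** I saw no sign that anything moved, and the arm never went near them. The networks found the cup, jar and tape within about 3 px of where they started. They mixed up the pick and paddle in the last top view, but each also turned up there within about 4 px of its start. The ornament readings were unreliable throughout.

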